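Thread the guide rod through both bushings of the dipping stand

ROBOT

A 6-joint arm with a two-finger parallel gripper is mounted at the origin on a cart in front of the work surface, level with it; the furniture and walls round the work are solid. World frame = base frame: x ahead of the robot, y to its left, z up, the work surface at z = 0. Lengths are in m, angles in rad, forces in N, time in s.
With the tool pointing down it reaches from about 0.25 to 0.775 m from the base axis. Payload 8.9 kg.
Tool frame: the origin (TCP) lies midway between the tips of the shut fingers; the grasp point (between the pads) lies 19 mm behind it; z points along the fingers, y is the direction in which the jaws open and shut (so a half turn about z gives the same grasp; the last joint's range is limited). The gripper opens to 85 mm and grips with 20 to 120 N. Pads are 22 mm wide; open, the fingers measure 114 mm over their backs; the gripper's body (76 mm by 85 mm) begins 54 mm behind the grasp point. The pads swing forward as they close: fully open they stand 13 mm farther back than shut.
Start: joints at [-1.4, 0.291, -0.153, 1.127, 0, 1.431], TCP at [0.16, -0.5, 0.231] pointing down, gripper open.
Joint ranges: [-2.52, 2.52], [-0.91, 1.74], [-1.3, 1.37], [-1.96, 2.02], [-1.52, 1.47], [-3.14, 3.14]. Speed limits (rad/s): [2.22, 2.22, 2.79, 3.14, 3.14, 3.14].

INTERFACE

Orientations are given as a rotation vector (axis times angle).
In Python, from station import robot gives the robot as it stands.
- The arm moves only by the tool send_rows, never from a script. Its argument "steps" is a list of rows, each a list of 3 entries, a list of its own where there are three numbers: the shift along the tool's x, y, z in mm, then the turn about the tool's z in degrees, then the gripper's target within -1 to 1 (fully open at 1, half-way at 0, shut at -1). A call has 1 to 12 rows; each row shifts and turns the commanded pose from where the row before left it, along the tool's axes as they then stand; what a row does not reach is not made up. A row lasts 1/10 s, in which the tool goes at most 50 mm and 8.59 degrees, less where a joint would pass 70% of its speed; a pose out of reach is approached as far as the arm can. A call with a gripper value outside its range is refused whole. The fingers move at their own pace and stop on an object; "squeeze" is the grip in N (left out, the last holds). Time passes only in rows, so rows that do not move let the fingers close. It gives the time, the measured TCP pose, the force and the opening at its end, in the units of the state.
- robot.get_state(): the state, without advancing time (a new reading comes with each control period).
- robot.camera(name): name is "scene" or "top" or "wrist"; returns a dict with "color" (480x640x3 uint8, red, green, blue), "depth" (480x640 float32, m along the optical axis (not along the pixel's ray), 0 where there is no reading), "fov_y" (degrees; the focal length in pixels is half the picture's height over the tangent of half this angle, whatever the lens; pixels are square), "cx", "cy" (the principal point, pixels), "camera_from_world" (4x4, takes a point from world to camera coordinates); the wrist camera has in their place "mount" (4x4, takes a point from camera to tool coordinates, whose origin is the TCP and whose axes are the flange's). Camera axes: x right, y up, looking along -z (the intrinsics and any distortion apply to the point x, -y, -z); pixel columns grow to the right and rows downward; lengths in m; the calibration is good to about 2 mm. A picture is of the moment at which its call begins: read the wrist's pose just before it.
- robot.finish_job(): hands the job in, once; it reports no verdict.
The state is a dict: "time_s": time; "joint_positions": joint angles; "qvel": joint speeds; "effort": joint torques, N m; "tcp_pos": TCP position; "eef_rot": TCP orientation; "wrist_force": force on the tool from outside, world axes, zero at the start; "moment": the same for the moment, N m; "grip_width": opening from 0.0 (shut) to 1.0 (fully open).
Only numpy, scipy, OpenCV 4.12 (cv2) and the standard library are available. Lean on these libraries where they do the work, as an engineer would, in place of code of your own. Each camera call takes 0.05 s, during which the arm holds its last target.

TASK

Take the longer of the two knobbed rods out of the parking block and thread it from above, tip first, through the upper and then the lower flared bushing of the small bench stand. Finish while still holding the rod at rest, spanning both bushings, with its tip about half way between the underside of the lower bushing and the base plate: do not let go and do not rest it on the plate. Leave the shorter rod in the block and the things round the work where they are.

Things in the scene. Friction and masses are not known exactly. Their poses are not given: they have to be found in the camera images.
- guide_stand: Fixed bench stand, 131 mm high: white base plate (top at 10 mm) and two equal metal bushings on arms, one above the other on one upright axis. Origin on that axis at the work surface, z up. The column is 46 mm off on its +x side; the plate spans x -32 to +62, y -36 to +36 mm. Each bushing is 22 mm tall, bore 15 mm, flaring in its top 10 mm to a 25 mm mouth.
- upper_mouth (a point): Centre of the open flared top of the upper bushing, 120 mm above the work surface.
- upper_exit (a point): Centre of the underside of the upper bushing, 98 mm above the work surface.
- lower_mouth (a point): Centre of the open flared top of the lower bushing, 62 mm above the work surface.
- lower_exit (a point): Centre of the underside of the lower bushing, 40 mm above the work surface and 30 mm above the base plate.
- parking_block: White block, fixed, 110 x 48 mm and 45 mm high, its origin under its centre; two round sockets of 12 mm diameter, 35 mm deep, at x = -30 and +30 mm on its long axis (x). Each holds one rod upright; which rod is in which socket varies.
- long_rod: The longer rod, loose, about 0.13 kg: steel shaft 10 mm in diameter and 130 mm long, and on top a round black knob 18 mm in diameter, 32 mm tall (162 mm in all). Origin at the centre of its lower tip, z up along the shaft. It starts upright in the block, tip 10 mm above the work surface, knob from 140 to 172 mm.
- knob (a point): Centre of the longer rod's knob, 146 mm above its tip along the rod.
- short_rod: The shorter rod, loose, same knob and diameter but a shaft of only 80 mm (112 mm in all); origin at its lower tip. It stays in the block, its top 122 mm above the work surface.
- mouse: Black computer mouse, 112 x 57 x 39 mm, loose bystander; origin under it.
- cassette_1: White tissue cassette, 29 x 41 x 6 mm, loose bystander; origin under it.
- specimen_pot_5: White screw-lid specimen pot, 49 mm in diameter, 65 mm tall, loose bystander; origin under it.

How it is judged:
On the way, in this order (a step that is already met when the one before it is completed fails the run):
1. the longer rod is lifted clear of the parking block (height (world z) of long_rod above 0.055 m and contact force between the fingers and long_rod above 1 N), for 0.1 s.
2. its tip has come out below the upper bushing, on the axis (z of long_rod in the frame of upper_exit below -0.002 m and horizontal distance between long_rod and upper_exit below 0.012 m and angle between the z axis of long_rod and the z axis of guide_stand, either way round below 0.25 rad), for 0.1 s.
3. its tip has come out below the lower bushing too (z of long_rod in the frame of lower_exit below -0.004 m and horizontal distance between long_rod and lower_exit below 0.005 m and angle between the z axis of long_rod and the z axis of guide_stand, either way round below 0.1 rad), for 0.1 s.
At the end, for the whole second after the job is handed in: The gripper still holds the longer rod, at rest; it runs through both bushings, parallel to their axis within 0.1 rad, its tip within 5 mm of the axis and 4 to 26 mm below the underside of the lower bushing (so 4 mm or more above the plate). The shorter rod stands in the block (all of step 3 and z of long_rod in the frame of lower_exit above -0.026 m and contact force between the fingers and long_rod above 1 N and linear speed of long_rod below 0.02 m/s and distance of short_rod from where it was at the start of the episode below 0.02 m and angle between short_rod's own z axis and vertical below 0.2 rad); the arm keeps its last pose, push and grip.
It fails at once if the shorter rod is pulled out or knocked over (height (world z) of short_rod above 0.03 m).
It fails at once if a bystander (mouse, cassette or pot) is pushed more than 3 cm (distance of any of mouse, cassette_1, specimen_pot_5 from where it was at the start of the episode above 0.03 m).
It also fails if it takes over 42 s, if anything falls off the work surface, if the arm or the gripper's body presses on something with over 40 N, if the wrist force passes 120 N, or if a joint passes its speed limit or range.

## Working session

There is one attempt and no reset: what is moved stays moved. The work goes in short steps, Python scripts to look and compute and a tool call to move; the robot and the scene stay as the last step left them, time stands still between calls to the robot, and variables do not carry over. Pictures are saved under pics/ and viewed, and the job is handed in when it is done.

Besides the shell and the picture viewer there is one more tool, called after "Request:" as name(argument=value, ...) on one line, values as JSON. send_rows: Moves the arm, as the interface text tells. Its arguments: {"type":"object","properties":{"steps":{"type":"array"},"squeeze":{"type":"number"}},"required":["steps"]}

```bash
mkdir -p pics; cat > h.py <<'E'
import numpy as np,cv2
from station import robot
from scipy.spatial.transform import Rotation as R
def snap(n,f):
    s=robot.get_state(); c=robot.camera(n); np.savez('pics/'+f+'.npz',**{k:v for k,v in c.items()},tp=s['tcp_pos'],tr=s['eef_rot'])
    cv2.imwrite('pics/'+f+'.png',c['color'][:,:,::-1]); return c
def load(f): return dict(np.load('pics/'+f+'.npz',allow_pickle=True))
def T(c):
    if 'camera_from_world' in c: return np.linalg.inv(c['camera_from_world'])
    W=np.eye(4);W[:3,:3]=R.from_rotvec(c['tr']).as_matrix();W[:3,3]=c['tp'];return W@c['mount']
def foc(c): return 240/np.tan(np.radians(float(c['fov_y']))/2)
def ray(c,u,v):
    f=foc(c);d=np.array([(u-c['cx'])/f,-(v-c['cy'])/f,-1]);M=T(c);return M[:3,3],M[:3,:3]@d
def pz(c,u,v,z): # intersect plane z
    o,d=ray(c,u,v);return o+d*(z-o[2])/d[2]
def pd(c,u,v):
    o,d=ray(c,u,v);return o+d*c['depth'][int(v),int(u)]
E
python3 - <<'E'
from h import *
for n in('scene','top','wrist'):
    c=snap(n,n+'0');print(n,c['fov_y'],c['cx'],c['cy'],[k for k in c.keys()])
    if 'camera_from_world' in c: print(T(c).round(3))
    else: print(c['mount'])
print(robot.get_state())
E
```

```text
scene 51.56005382851898 322.11132327916994 243.68996419668312 ['color', 'depth', 'fov_y', 'cx', 'cy', 'camera_from_world']
[[ 0.734  0.309 -0.604 -0.156]
 [-0.678  0.364 -0.638 -0.924]
 [ 0.023  0.879  0.476  0.625]
 [ 0.     0.     0.     1.   ]]
top 45.91243538072061 315.06907808843295 246.55710800510843 ['color', 'depth', 'fov_y', 'cx', 'cy', 'camera_from_world']
[[ 0.007  0.984 -0.178  0.328]
 [-1.     0.008  0.    -0.218]
 [ 0.002  0.178  0.984  1.039]
 [ 0.     0.     0.     1.   ]]
wrist 59.154286693232095 320.2057562909725 236.74505641858246 ['color', 'depth', 'fov_y', 'cx', 'cy', 'mount']
[[-5.70168547e-04  9.50518295e-01  3.10668064e-01  8.08013597e-02]
 [ 9.99999598e-01  3.27017596e-04  8.34756259e-04  4.84053177e-04]
 [ 6.91857173e-04  3.10668415e-01 -9.50518099e-01 -1.42410852e-01]
 [ 0.00000000e+00  0.00000000e+00  0.00000000e+00  1.00000000e+00]]
{'time_s': 0.15, 'joint_positions': array([-1.40030919e+00,  2.91179710e-01, -1.53922063e-01,  1.12669176e+00,
        1.68479145e-05,  1.43151910e+00]), 'qvel': array([ 8.84688936e-04, -2.07858399e-03,  1.31501235e-03, -9.99863769e-05,
       -4.17430820e-04, -7.20243021e-04]), 'effort': array([ 1.07980228e-03, -5.37367880e+01,  3.31520855e+01,  1.14684639e-02,
       -2.16313442e-04,  1.00644536e-05]), 'tcp_pos': array([ 0.16000417, -0.49969226,  0.23086077]), 'eef_rot': array([-3.10300148e+00, -4.84479825e-01, -2.01812908e-06]), 'wrist_force': array([-0.42096357, -0.85950538, -0.67291421]), 'moment': array([-0.00369355, -0.00966578,  0.04896439]), 'grip_width': 1.0015042740529998}
```

View pics/scene0.png

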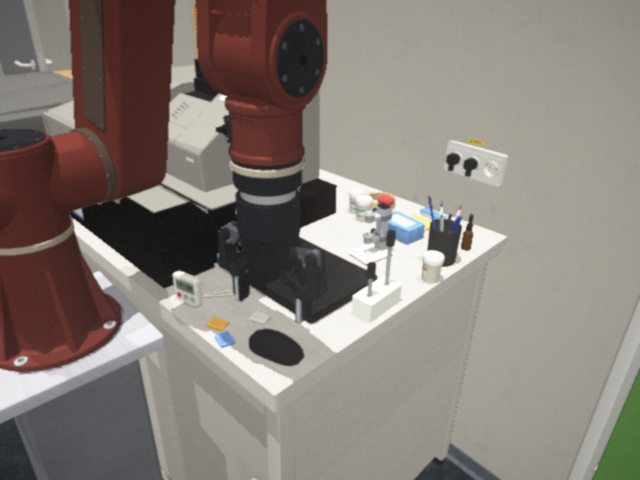

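View pics/top0.png

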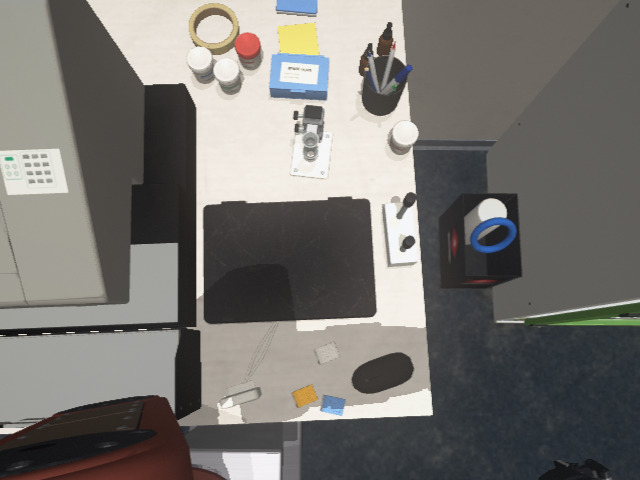

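View pics/wrist0.png

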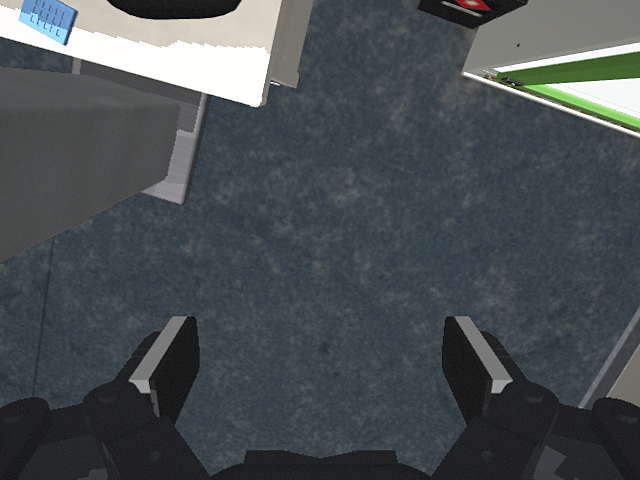

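The scene view shows the block at (375,300). The long rod stands in its far socket with the knob at about (391,238), and the stand is at (380,225). In the top view the long rod's knob is near (409,199), the short rod's near (407,242), and the bushings near (311,147).

```bash
python3 - <<'E'
from h import *
c=load('top0')['color'][:,:,::-1]
a=c[90:190,270:350];b=c[180:280,370:450]
cv2.imwrite('pics/tcrop.png',np.hstack([cv2.resize(x,None,fx=5,fy=5,interpolation=cv2.INTER_CUBIC) for x in(a,b)]))
c=load('scene0')['color'][:,:,::-1][185:325,335:455]
cv2.imwrite('pics/scrop.png',cv2.resize(c,None,fx=4.2,fy=4.2,interpolation=cv2.INTER_CUBIC))
E
```

```text
(no output)
```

View pics/tcrop.png

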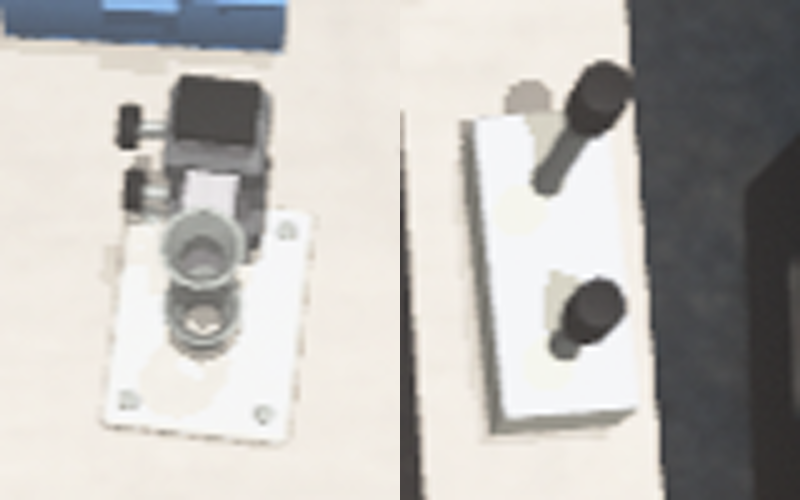

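View pics/scrop.png

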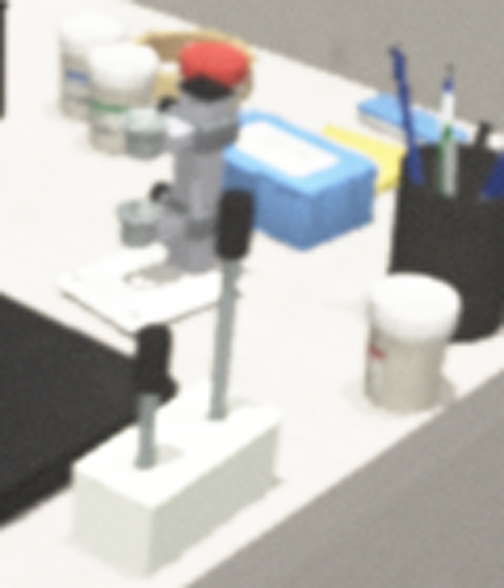

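```bash
python3 - <<'E'
from h import *
c=load('top0');s=load('scene0')
def q(x,y,u0,v0): return u0+(x+.5)/5-.5, v0+(y+.5)/5-.5
P=lambda n,x,y,z,u0=270,v0=90: print(n,pz(c,*q(x,y,u0,v0),z).round(4))
P('mouth',204,248,.12)
for i in((130,210),(315,213),(288,442),(100,425)): P('plate',*i,.01)
for n,x,y,z in(('lk',605,85,.172),('lsock',547,188,.045),('sk',602,300,.122),('ssock',565,352,.045),('b',475,118,.045),('b',617,113,.045),('b',636,408,.045),('b',502,418,.045)): P(n,x-400,y,z,370,180)
q2=lambda x,y:(335+(x+.5)/4.2-.5,185+(y+.5)/4.2-.5)
for n,x,y,z in(('lsock',218,417,.045),('ssock',147,463,.045),('lk',236,196,.172),('mouth',146,120,.12),('lm',138,210,.062)): print('S',n,pz(s,*q2(x,y),z).round(4))
# obstacles heights
for n,u,v in(('pot',404,132),('cup',383,95),('pens',388,50),('bluebox',300,75),('dev',160,150),('box2',60,100),('wristbox',160,270),('column',313,112),('pad',290,260),('wall',450,150),('floorbox',500,240),('wall2',530,100)): print(n,pd(c,u,v).round(3))
E
```

```text
mouth [ 0.6808 -0.2093  0.12  ]
plate [ 0.7381 -0.1797  0.01  ]
plate [ 0.7375 -0.2507  0.01  ]
plate [ 0.6462 -0.2406  0.01  ]
plate [ 0.6523 -0.1696  0.01  ]
lk [ 0.5666 -0.3691  0.172 ]
lsock [ 0.563  -0.3694  0.045 ]
sk [ 0.507  -0.3752  0.122 ]
ssock [ 0.5031 -0.3747  0.045 ]
b [ 0.5888 -0.3439  0.045 ]
b [ 0.5911 -0.3953  0.045 ]
b [ 0.4831 -0.3995  0.045 ]
b [ 0.4791 -0.3519  0.045 ]
S lsock [ 0.563  -0.3691  0.045 ]
S ssock [ 0.5047 -0.3735  0.045 ]
S lk [ 0.5608 -0.3682  0.172 ]
S mouth [ 0.6775 -0.2076  0.12  ]
S lm [ 0.6763 -0.2076  0.062 ]
pot [ 0.715 -0.378  0.07 ]
cup [ 0.773 -0.337  0.098]
pens [ 0.898 -0.357  0.03 ]
bluebox [ 0.837 -0.188  0.046]
dev [0.668 0.053 0.095]
box2 [0.616 0.085 0.41 ]
wristbox [0.449 0.026 0.153]
column [ 0.726 -0.213  0.13 ]
pad [ 0.486 -0.174  0.028]
wall [ 1.046 -0.708 -0.93 ]
floorbox [ 0.681 -0.818 -0.763]
wall2 [ 1.06  -0.853 -0.535]
```

Request:
send_rows(steps=[[[20,0,-15],0,1],[[40,0,-15],0,1],[[40,0,-10],0,1],[[40,0,-10],0,1],[[40,0,0],0,1],[[40,0,0],2,1],[[40,0,0],2,1],[[40,0,0],2,1],[[40,0,0],2,1],[[40,0,0],2,1],[[20,0,0],2,1],[[0,0,0],0,1]])

```text
time_s: 1.35
tcp_pos: [0.5476, -0.3937, 0.2799]
eef_rot: [-3.136, -0.16, 0.001]
wrist_force: [-1.4, -0.3, -0.3]
grip_width: 1.003
```

```bash
cat >> h.py <<'E'
def togo(x,y,z,yaw=None):
    s=robot.get_state();M=R.from_rotvec(s['eef_rot']).as_matrix()
    print('t',round(s['time_s'],2),'tcp',s['tcp_pos'].round(4),'yaw',np.degrees(np.arctan2(M[1,0],M[0,0])).round(2),'tz',M[:,2].round(4),'F',s['wrist_force'].round(1),'grip',round(s['grip_width'],3),'q',s['joint_positions'].round(2))
    print('tool mm',(M.T@(np.array([x,y,z])-s['tcp_pos'])*1000).round(1))
E
python3 - <<'E'
from h import *
snap('wrist','w1');snap('top','t1');togo(.5635,-.369,.26)
E
```

```text
t 1.45 tcp [ 0.5452 -0.3947  0.2806] yaw 5.82 tz [-1.1e-03  7.0e-04 -1.0e+00] F [-0.3  0.1 -0.2] grip 1.003 q [-0.74  0.58  0.43  1.42 -0.    2.3 ]
tool mm [ 20.9 -23.7  20.6]
```

View pics/w1.png

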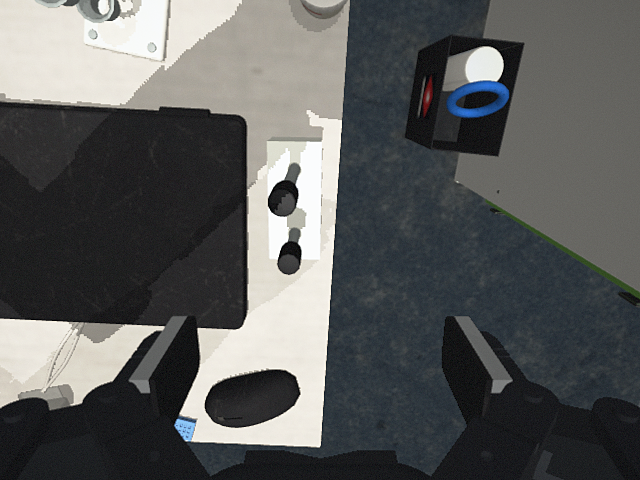

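The wrist view has the long knob's top near (283,204), its socket near (294,168), and the short knob's top near (289,264).

```bash
python3 - <<'E'
from h import *
w=load('w1');c=w['color'][:,:,::-1]
cv2.imwrite('pics/w1c.png',np.hstack([cv2.resize(c[130:280,250:340],None,fx=4,fy=4,interpolation=cv2.INTER_CUBIC),cv2.resize(c[0:75,30:140],None,fx=4,fy=4,interpolation=cv2.INTER_CUBIC) if 0 else np.zeros((600,1,3),np.uint8)]))
E
```

```text
(no output)
```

View pics/w1c.png

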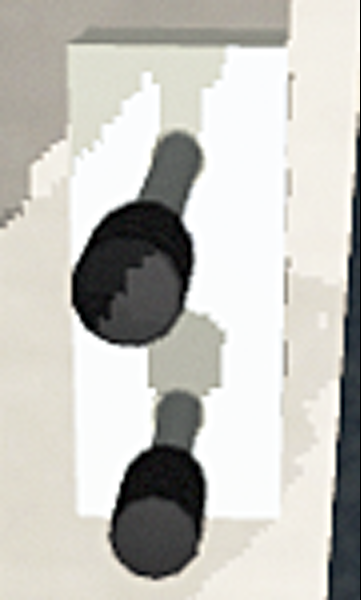

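```bash
python3 - <<'E'
from h import *
c=load('w1')
q=lambda x,y:(250+(x+.5)/4-.5,130+(y+.5)/4-.5)
for n,x,y,z in(('lk',131,290,.172),('lsock',180,153,.045),('sk',156,535,.122),('ssock',179,412,.045),('b',68,44,.045),('b',289,44,.045),('b',78,515,.045),('b',280,518,.045)):print(n,pz(c,*q(x,y),z).round(4))
togo(.564,-.369,.235)
E
```

```text
lk [ 0.5662 -0.3687  0.172 ]
lsock [ 0.5671 -0.3685  0.045 ]
sk [ 0.5065 -0.3735  0.122 ]
ssock [ 0.5067 -0.3733  0.045 ]
b [ 0.5883 -0.3422  0.045 ]
b [ 0.5932 -0.3902  0.045 ]
b [ 0.4786 -0.3514  0.045 ]
b [ 0.4827 -0.3995  0.045 ]
t 1.45 tcp [ 0.5452 -0.3947  0.2806] yaw 5.82 tz [-1.1e-03  7.0e-04 -1.0e+00] F [-0.3  0.1 -0.2] grip 1.003 q [-0.74  0.58  0.43  1.42 -0.    2.3 ]
tool mm [ 21.4 -23.6  45.6]
```

Request:
send_rows(steps=[[[12,-12,10],0,1],[[11,-11.5,10],0,1],[[0,0,20],0,1],[[0,0,0],0,1],[[0,0,0],0,1],[[0,0,0],0,1]])

```text
time_s: 2.05
tcp_pos: [0.566, -0.3694, 0.2422]
eef_rot: [3.137, 0.157, 0.001]
wrist_force: [0.7, 0.7, -1.0]
grip_width: 0.999
```

```bash
python3 - <<'E'
from h import *
snap('wrist','w2');togo(.5655,-.369,.137)
E
```

```text
t 2.1 tcp [ 0.5661 -0.3696  0.2423] yaw 5.73 tz [ 1.1e-03 -9.0e-04 -1.0e+00] F [-0.5 -0.4 -0.6] grip 1.0 q [-0.69  0.59  0.34  1.32 -0.    2.36]
tool mm [ -0.6  -0.8 105.3]
```

View pics/w2.png

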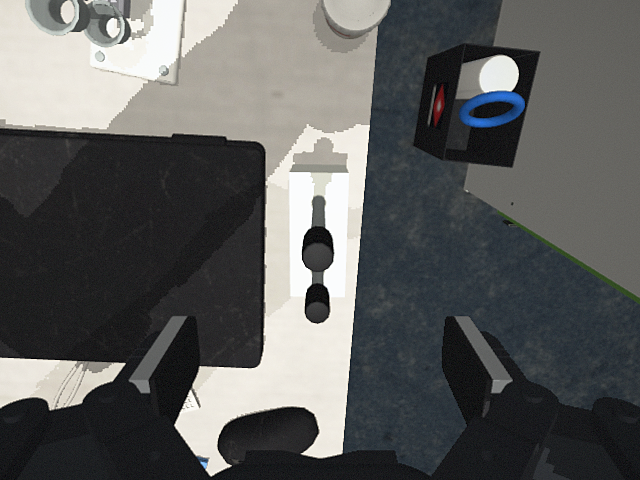

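The knob is centred between the jaws, with its top near (317,257). Next I check x, then go down.

```bash
python3 - <<'E'
from h import *
c=load('w2');print(pz(c,317.5,256.5,.172),pz(c,319,200,.045))
E
```

```text
[ 0.56609963 -0.36806714  0.172     ] [ 0.56764752 -0.36840969  0.045     ]
```

Request:
send_rows(steps=[[[0,0,25],0,1],[[0,0,25],0,1],[[0,0,25],0,1],[[0,0,15],0,1],[[0,0,10],0,1],[[0,0,5],0,1],[[0,0,0],0,1],[[0,0,0],0,1]], squeeze=60)

```text
time_s: 2.9
tcp_pos: [0.5663, -0.3697, 0.1373]
eef_rot: [3.137, 0.157, 0.002]
wrist_force: [-0.3, -0.3, 1.2]
grip_width: 0.998
```

Request:
send_rows(steps=[[[0,-1,0],0,0.4],[[0,0,0],0,0],[[0,0,0],0,-0.4],[[0,0,0],0,-1],[[0,0,0],0,-1],[[0,0,0],0,-1],[[0,0,0],0,-1],[[0,0,0],0,-1],[[0,0,0],0,-1]], squeeze=60)

```text
time_s: 3.8
tcp_pos: [0.5659, -0.3683, 0.1365]
eef_rot: [3.137, 0.158, 0.0]
wrist_force: [-0.1, 1.0, 3.8]
grip_width: 0.194
```

```bash
python3 - <<'E'
from h import *
snap('wrist','w3');togo(.5655,-.369,.137)
E
```

```text
t 3.85 tcp [ 0.5659 -0.3683  0.1365] yaw 5.75 tz [ 3.e-04 -2.e-04 -1.e+00] F [0.1 0.4 3.7] grip 0.192 q [-0.69  0.64  0.15  1.08  0.    2.36]
tool mm [-0.5  0.6 -0.5]
```

View pics/w3.png

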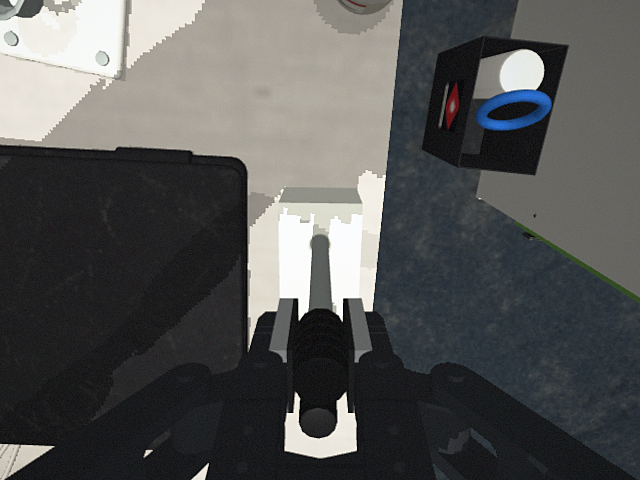

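The jaws have closed on the knob, which shows between the pads at (319,360), with an opening of 0.19. Lifting straight up.

Request:
send_rows(steps=[[[0,0,-5],0,-1],[[0,0,-10],0,-1],[[0,0,-15],0,-1],[[0,0,-20],0,-1],[[0,0,-25],0,-1],[[0,0,-25],0,-1],[[0,0,-25],0,-1],[[0,0,-20],0,-1],[[0,0,-5],0,-1],[[0,0,0],0,-1],[[0,0,0],0,-1]], squeeze=60)

```text
time_s: 4.95
tcp_pos: [0.5654, -0.368, 0.2851]
eef_rot: [-3.137, -0.157, 0.002]
wrist_force: [-0.4, -0.1, -2.3]
grip_width: 0.194
```

```bash
python3 - <<'E'
from h import *
snap('wrist','w4');snap('scene','s4');c=snap('top','t4');togo(.679,-.2085,.286)
cv2.imwrite('pics/t4c.png',cv2.resize(c['color'][90:290,280:450,::-1],None,fx=3,fy=3,interpolation=cv2.INTER_CUBIC))
E
```

```text
t 5.1 tcp [ 0.5654 -0.3679  0.2851] yaw 5.75 tz [-0.0016  0.0013 -1.    ] F [ 0.4 -0.2 -2.4] grip 0.193 q [-0.69  0.58  0.45  1.43 -0.    2.36]
tool mm [ 129.  -147.3   -0.9]
```

View pics/w4.png

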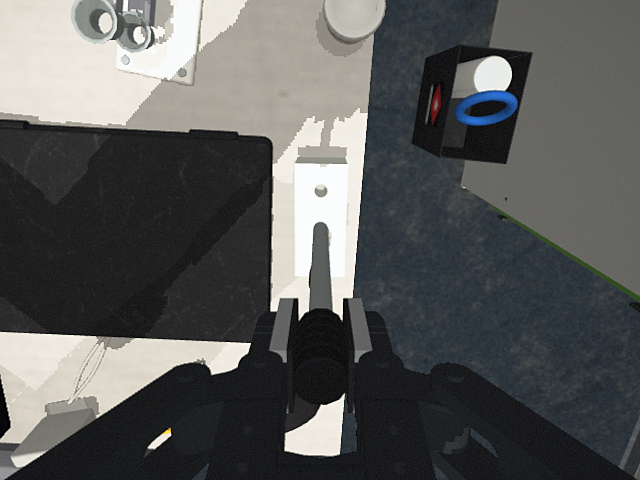

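View pics/s4.png

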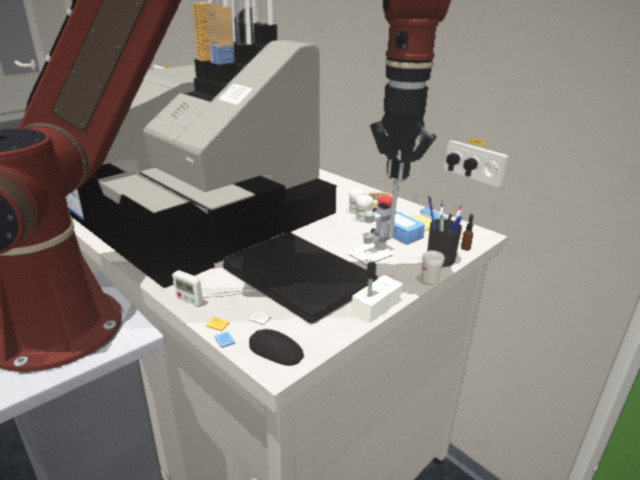

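```bash
python3 - <<'E'
from h import *
c=load('w4');i=c['color'][:,:,::-1]
cv2.imwrite('pics/w4c.png',np.hstack([cv2.resize(i[170:320,280:360],None,fx=4,fy=4,interpolation=cv2.INTER_CUBIC),cv2.resize(i[0:90,60:210],(600-120,288),interpolation=cv2.INTER_CUBIC).repeat(1,0) if 0 else np.vstack([cv2.resize(i[0:90,60:160],None,fx=4,fy=4,interpolation=cv2.INTER_CUBIC),np.zeros((240,400,3),np.uint8)])]))
E
```

```text
(no output)
```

View pics/w4c.png

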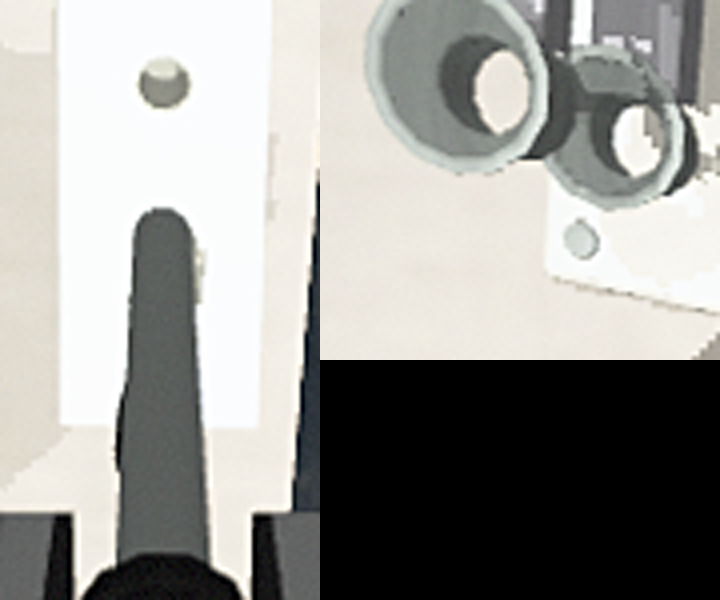

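```bash
python3 - <<'E'
from h import *
c=load('w4')
q=lambda x,y,u0,v0:(u0+(x+.5)/4-.5,v0+(y+.5)/4-.5)
t=pz(c,*q(163.5,233,280,170),.1585);print('tip',t,'rel',t-c['tp'])
print('sock',pz(c,*q(164,82,280,170),.045))
M=R.from_rotvec(c['tr']).as_matrix();print(M.T@(t-c['tp']))
print('mouth',pz(c,*q(138,78,60,0),.12),'lower',pz(c,*q(295,125,60,0),.062))
togo(.62,-.2085,.286)
E
```

```text
tip [ 0.56441682 -0.36820634  0.1585    ] rel [-0.00102382 -0.00017447 -0.12661453]
sock [ 0.56601887 -0.36804896  0.045     ]
[-0.00088932  0.00021457  0.12661548]
mouth [ 0.68011403 -0.20751412  0.12      ] lower [ 0.68119328 -0.20881521  0.062     ]
t 5.1 tcp [ 0.5654 -0.3679  0.2851] yaw 5.75 tz [-0.0016  0.0013 -1.    ] F [ 0.4 -0.2 -2.4] grip 0.193 q [-0.69  0.58  0.45  1.43 -0.    2.36]
tool mm [  70.3 -153.2   -0.8]
```

Request:
send_rows(steps=[[[10,-15,0],0,-1],[[15,-25,0],0,-1],[[20,-35,0],0,-1],[[20,-35,0],0,-1],[[15,-25,0],0,-1],[[10,-17,0],0,-1],[[0,0,0],0,-1],[[0,0,0],0,-1],[[0,0,0],0,-1]])

```text
time_s: 6.0
tcp_pos: [0.6397, -0.2089, 0.2861]
eef_rot: [3.138, 0.156, -0.001]
wrist_force: [-0.5, 0.2, -2.1]
grip_width: 0.192
```

```bash
python3 - <<'E'
from h import *
c=snap('wrist','w5');togo(.68,-.208,.286)
cv2.imwrite('pics/w5c.png',cv2.resize(c['color'][90:290,240:400,::-1],None,fx=3,fy=3,interpolation=cv2.INTER_CUBIC))
E
```

```text
t 6.05 tcp [ 0.6397 -0.2091  0.2862] yaw 5.67 tz [-2.e-04 -2.e-04 -1.e+00] F [-0.   0.7 -1.3] grip 0.196 q [-0.42  0.58  0.44  1.43 -0.    2.62]
tool mm [40.2  2.9  0.2]
```

View pics/w5c.png

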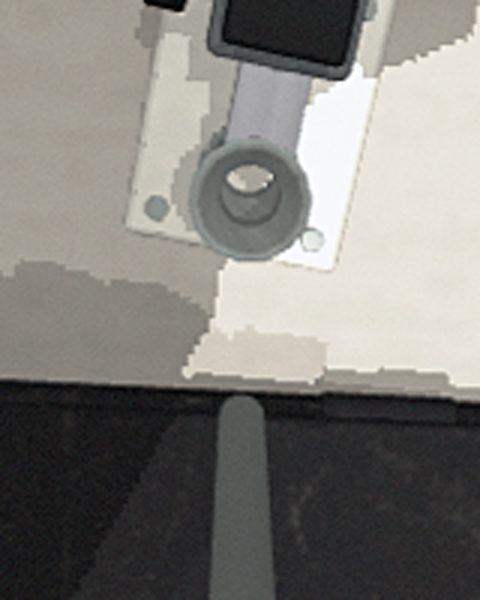

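```bash
python3 - <<'E'
from h import *
c=load('w5')
q=lambda x,y:(240+(x+.5)/3-.5,90+(y+.5)/3-.5)
m=pz(c,*q(250.5,199),.12);t=pz(c,*q(241,415),.1595);print(m,t,t-c['tp'])
e=pz(c,*q(251,193),.108);print('bore top~',e)
M=R.from_rotvec(c['tr']).as_matrix();print('shift tool mm',1000*M.T@(m-t))
g=cv2.cvtColor(c['color'],cv2.COLOR_RGB2HSV)
E
```

```text
[ 0.68105453 -0.20701121  0.12      ] [ 0.63870281 -0.20893382  0.1595    ] [-1.03237580e-03 -7.44056502e-06 -1.26627866e-01]
bore top~ [ 0.681018   -0.20721688  0.108     ]
shift tool mm [42.34861702  2.28003368 39.48431282]
```

Request:
send_rows(steps=[[[10,1,0],0,-1],[[17,1,0],0,-1],[[11,0.3,5],0,-1],[[4,0,10],0,-1],[[0,0,12],0,-1],[[0,0,5],0,-1],[[0,0,0],0,-1],[[0,0,0],0,-1],[[0,0,0],0,-1]])

```text
time_s: 6.95
tcp_pos: [0.6822, -0.2064, 0.2551]
eef_rot: [3.137, 0.157, 0.002]
wrist_force: [0.3, -1.2, -2.0]
grip_width: 0.193
```

```bash
python3 - <<'E'
from h import *
c=snap('wrist','w6');s=snap('scene','s6');togo(.682,-.207,.25)
a=cv2.resize(c['color'][140:290,260:380,::-1],None,fx=4,fy=4,interpolation=cv2.INTER_CUBIC)
b=cv2.resize(s['color'][180:280,340:420,::-1],None,fx=4,fy=6,interpolation=cv2.INTER_CUBIC)
b=cv2.resize(s['color'][180:280,345:413,::-1],None,fx=4.5,fy=6,interpolation=cv2.INTER_CUBIC)
cv2.imwrite('pics/w6c.png',np.hstack([a,b]))
E
```

```text
t 7.05 tcp [ 0.6823 -0.2063  0.255 ] yaw 5.75 tz [ 9.e-04 -4.e-04 -1.e+00] F [ 0.4 -0.1 -1.8] grip 0.196 q [-0.4   0.67  0.53  1.42 -0.    2.65]
tool mm [-0.3  0.7  5. ]
```

View pics/w6c.png

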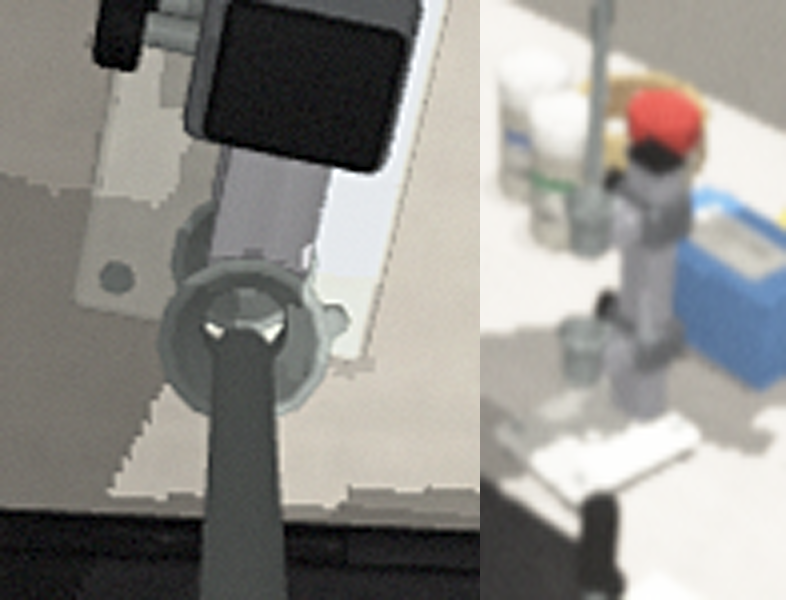

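```bash
python3 - <<'E'
from h import *
c=load('w6')
q=lambda x,y:(260+(x+.5)/4-.5,140+(y+.5)/4-.5)
m=pz(c,*q(245,337),.12);t=pz(c,*q(244,350),c['tp'][2]-.1266);print(m,t)
M=R.from_rotvec(c['tr']).as_matrix();print('shift tool mm',1000*M.T@(m-t))
E
```

```text
[ 0.68177106 -0.20694757  0.12      ] [ 0.68199891 -0.20674492  0.12853061]
shift tool mm [-0.25556454  0.17455831  8.53044947]
```

The rod tip at (244,350) in the crop is centred in the mouth to within 0.5 mm. Descending, with force checks.

Request:
send_rows(steps=[[[0,0,5],0,-1],[[0,0,6],0,-1],[[0,0,6],0,-1],[[0,0,5],0,-1],[[0,0,5],0,-1],[[0,0,0],0,-1]])

```text
time_s: 7.65
tcp_pos: [0.6817, -0.2059, 0.2263]
eef_rot: [-3.137, -0.158, 0.002]
wrist_force: [-0.9, -0.3, -2.0]
grip_width: 0.196
```

Request:
send_rows(steps=[[[0,0,5],0,-1],[[0,0,5],0,-1],[[0,0,5],0,-1],[[0,0,0],0,-1],[[0,0,0],0,-1]])

```text
time_s: 8.15
tcp_pos: [0.682, -0.2061, 0.2122]
eef_rot: [-3.138, -0.158, 0.0]
wrist_force: [0.4, 0.2, -0.2]
grip_width: 0.192
```

```bash
python3 - <<'E'
from h import *
c=snap('wrist','w7');s=snap('scene','s7');togo(.682,-.207,.15)
a=cv2.resize(c['color'][140:290,260:380,::-1],None,fx=4,fy=4,interpolation=cv2.INTER_CUBIC)
b=cv2.resize(s['color'][180:280,345:413,::-1],None,fx=4.5,fy=6,interpolation=cv2.INTER_CUBIC)
cv2.imwrite('pics/w7c.png',np.hstack([a,b]))
E
```

```text
t 8.25 tcp [ 0.6822 -0.2061  0.2126] yaw 5.75 tz [ 4.e-04 -2.e-04 -1.e+00] F [ 0.1 -0.1 -1.1] grip 0.198 q [-0.4   0.68  0.43  1.32  0.    2.65]
tool mm [-0.4  0.8 62.6]
```

View pics/w7c.png

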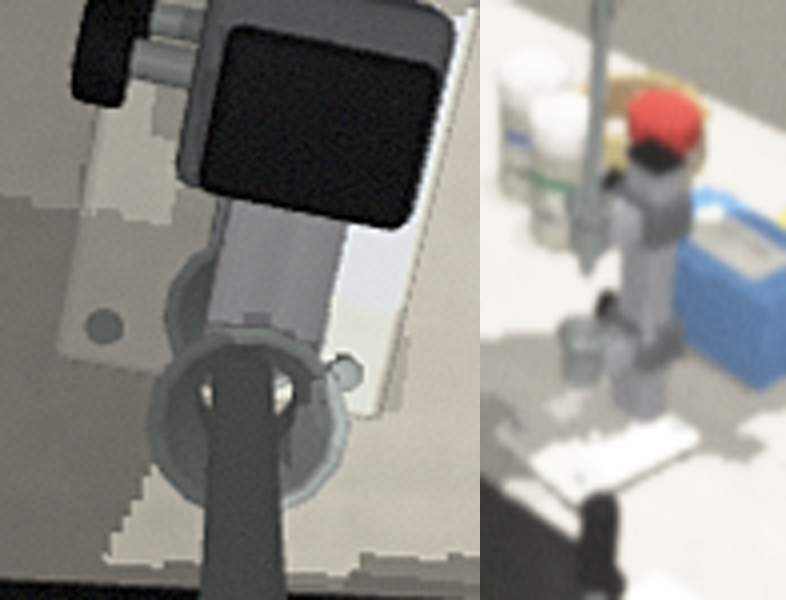

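The tip has come out below the upper bushing, at about (585,265) in the crop, and no force has built up. Continuing down.

Request:
send_rows(steps=[[[0,0,5],0,-1],[[0,0,6],0,-1],[[0,0,6],0,-1],[[0,0,6],0,-1],[[0,0,5],0,-1],[[0,0,0],0,-1]])

```text
time_s: 8.85
tcp_pos: [0.6816, -0.2059, 0.1832]
eef_rot: [-3.137, -0.157, 0.002]
wrist_force: [0.5, 0.1, -1.4]
grip_width: 0.196
```

Request:
send_rows(steps=[[[0,0,4],0,-1],[[0,0,4],0,-1],[[0,0,4],0,-1],[[0,0,4],0,-1],[[0,0,0],0,-1]])

```text
time_s: 9.35
tcp_pos: [0.6817, -0.2059, 0.1675]
eef_rot: [-3.137, -0.158, 0.002]
wrist_force: [-0.1, -0.8, -1.7]
grip_width: 0.192
```

Request:
send_rows(steps=[[[0,0,4],0,-1],[[0,0,4],0,-1],[[0,0,4],0,-1],[[0,0,4],0,-1],[[0,0,2],0,-1],[[0,0,0],0,-1],[[0,0,0],0,-1]])

```text
time_s: 10.05
tcp_pos: [0.6821, -0.2062, 0.1504]
eef_rot: [3.138, 0.158, 0.0]
wrist_force: [0.4, -0.0, -1.5]
grip_width: 0.191
```

```bash
python3 - <<'E'
from h import *
c=snap('wrist','w8');s=snap('scene','s8');togo(.682,-.207,.15)
a=cv2.resize(c['color'][140:290,260:380,::-1],None,fx=4,fy=4,interpolation=cv2.INTER_CUBIC)
b=cv2.resize(s['color'][180:300,345:413,::-1],None,fx=5,fy=5,interpolation=cv2.INTER_CUBIC)
cv2.imwrite('pics/w8c.png',np.hstack([a,b]))
E
```

```text
t 10.15 tcp [ 0.6822 -0.2061  0.1505] yaw 5.75 tz [ 3.e-04 -1.e-04 -1.e+00] F [ 0.5 -0.2 -1.2] grip 0.198 q [-0.4   0.7   0.31  1.18  0.    2.65]
tool mm [-0.3  0.8  0.5]
```

View pics/w8c.png

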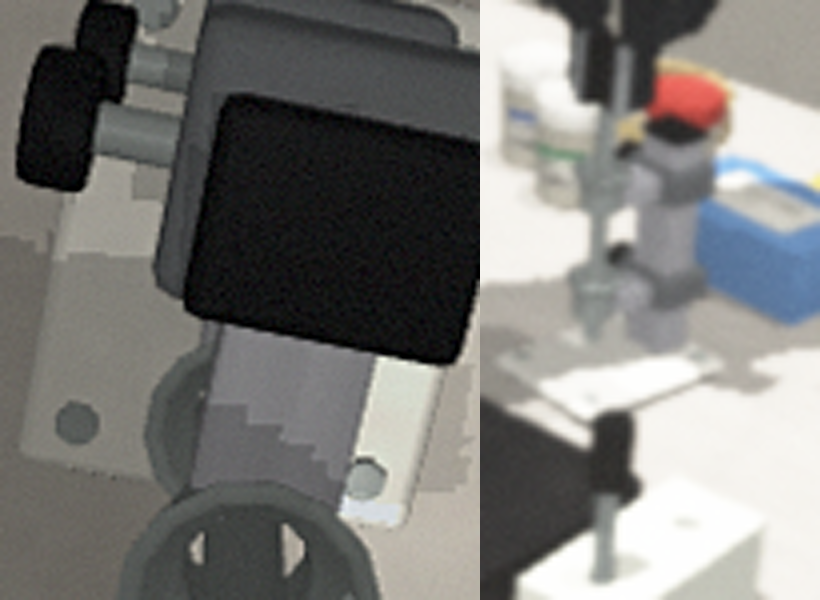

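Request:
send_rows(steps=[[[0,0,0],0,-1],[[0,0,0],0,-1],[[0,0,0],0,-1]])

```text
time_s: 10.45
tcp_pos: [0.6821, -0.2061, 0.1504]
eef_rot: [3.138, 0.158, 0.0]
wrist_force: [0.6, -0.1, -1.4]
grip_width: 0.192
```

```bash
python3 - <<'E'
from h import *
s=load('s8');o,d=ray(s,367.4,247.9)
# z of tip where ray passes nearest the axis
a=np.array([.6815,-.207]);k=((a-o[:2])@d[:2])/(d[:2]@d[:2]);print('tip est',o+k*d)
togo(.682,-.207,.15);robot.finish_job();print(robot.get_state()['time_s'])
E
```

```text
tip est [ 0.68110641 -0.20654102  0.02228694]
t 10.45 tcp [ 0.6821 -0.2061  0.1504] yaw 5.75 tz [ 1.e-04 -1.e-04 -1.e+00] F [ 0.6 -0.1 -1.4] grip 0.192 q [-0.4   0.7   0.31  1.18 -0.    2.65]
tool mm [-0.2  0.8  0.4]
the job is handed in; nothing more can be done
the job is handed in; nothing more can be done
```

I took the long rod out of the block by its knob, threaded it down through the upper and then the lower bushing, and handed the job in at about 10.5 s. The gripper was still holding the rod at rest; the hand-in gives no verdict.

- **Tip height:** the arm pose puts the tip at about 24 mm and the scene camera at about 22 mm. That is 16–18 mm below the lower bushing's underside and 12–14 mm above the base plate.
- **Fit:** just above the upper mouth, the wrist view showed the tip within about 0.3 mm of centre. The tool was vertical. The wrist force never went above about 2.5 N during threading, which is little more than the rod's weight, so nothing was jamming.
- **Other objects:** the last scene picture shows the short rod still upright in its socket. The arm passed well above the mouse, cassette and pot. I did not measure their positions again at the end.
- **Disagreement:** the first scene-camera estimate of the stand axis was about 3.5 mm off in x from the top and wrist views. I went by the wrist view, which showed the rod tip and the mouth together.

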